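# Fetch the beating iron from behind the dye containers

## Task

The basket maker needs the steel beating iron that lies on the tool rack behind three containers: first stand the square tin, the wide jar and the slim bottle out of the way in the white side tray, then lift the iron out and lay it lengthwise in the middle of the cork mat, and last put each container back upright on the spot where it stood. Drop or tip nothing, and do not shift the thread spool, the bodkin or the little basket.

Things in the scene. Friction and masses are not known exactly. Their poses are not given: they have to be found in the camera images.
- tin_mid (a point): Square plain metal tin, 56 x 56 mm, 90 mm tall plus a 6 mm high round press lid of 42 mm diameter on top, about 0.35 kg, standing on the tool rack in the row in front of the iron. The point is on its axis 45 mm above its underside (the z axis is up; x and y are square to its sides). The three containers stand in one row, about 85 mm apart, in any order, and the row is about 60 mm nearer to the robot than the iron.
- jar_mid (a point): Wide round amber glass jar with a black screw lid: glass 62 mm in diameter up to 70 mm, lid 60 mm in diameter from 76 to 94 mm above the underside, about 0.35 kg, standing in the same row. The point is on its axis 45 mm above its underside; z is up.
- bottle_mid (a point): Slim white plastic bottle with a paper band, grey cap and narrow neck: body 46 mm in diameter up to 80 mm, shoulder above it, cap 26 mm in diameter, 110 mm tall in all, about 0.22 kg, standing in the same row. The point is on its axis 45 mm above its underside; z is up.
- iron_mid (a point): Beating iron: a flat bar of bare steel 180 mm long, 24 mm wide, 12 mm thick, about 0.36 kg, with a 34 mm eye at one end. It lies along the rack in two notched wooden rests (130 mm apart, each side of its middle), its underside 12 mm above the rack's board; the notch sides reach 5 mm up. The point is the middle of the bar, half-way through its thickness (balance point within 3 mm): its y axis runs along the bar (the eye is at -y), x across it, z up.
- rack: Tool rack, fixed: a plywood base board 160 mm deep (x, away from the robot) and 300 mm wide (y), 12 mm thick, with a 20 mm high lip on its front edge and the two rests for the iron. The containers stand directly on the board about 40 mm in front of its middle line, the iron lies about 20 mm behind the middle line. The origin is the centre of the underside, on the table.
- tray: White plastic side tray, fixed, empty, 310 mm (x) by 130 mm (y) outside, floor 3 mm thick, rim 10 mm high and 3 mm thick; it lies to the left or the right of the rack, its length about along the robot's x, with room for the three containers in a row. The origin is the centre of its underside, on the table.
- mat: Cork mat, fixed, 260 mm (x) by 110 mm (y), 4 mm thick, on the other side of the rack from the tray. The origin is the centre of its underside, on the table; its x axis is its length.
- spool: Bystander: small wooden thread spool, 32 mm in diameter, 34 mm tall, upright on the back corner of the rack near the end of the iron. Origin: centre of its underside.
- bodkin: Bystander: bodkin (steel spike in a turned wooden handle), 180 mm long and 30 mm high, lying on the table behind the rack. Origin: on the table under the place where spike and handle meet; the spike points to its +y.
- basket: Bystander: little woven basket, 106 mm in diameter over the rim and 60 mm tall, on the table between the robot and the rack. Origin: centre of its underside.
Not all that is in view belongs to the job. There is more than one size of the part that bears jar_mid; the job needs the middle-sized. What is shaped like the part that bears iron_mid but black is not meant.

How it is judged:
On the way, in this order (a step that is already met when the one before it is completed fails the run):
1. all three containers stand released in the side tray while the iron still lies in its rests (x of tin_mid in the frame of tray between -0.135 and 0.135 m and y of tin_mid in the frame of tray between -0.05 and 0.05 m and z of each of tin_mid, jar_mid, bottle_mid in the frame of tray below 0.06 m and angle between each of tin_mid, jar_mid, bottle_mid's own z axis and vertical below 0.12 rad and contact force between the fingers and tin below 0.5 N and x of jar_mid in the frame of tray between -0.135 and 0.135 m and y of jar_mid in the frame of tray between -0.05 and 0.05 m and contact force between the fingers and jar below 0.5 N and x of bottle_mid in the frame of tray between -0.135 and 0.135 m and y of bottle_mid in the frame of tray between -0.05 and 0.05 m and contact force between the fingers and bottle below 0.5 N and distance of iron_mid from where it was at the start of the episode below 0.03 m), for 0.2 s.
2. the iron lies released on the cork mat, lengthwise in its middle, while the containers are still in the tray (horizontal distance between iron_mid and mat below 0.02 m and angle between the y axis of iron_mid and the x axis of mat, either way round below 0.22 rad and height (world z) of iron_mid below 0.016 m and angle between iron_mid's own z axis and vertical below 0.1 rad and contact force between the fingers and iron below 0.5 N and horizontal distance between each of tin_mid, jar_mid, bottle_mid and tray below 0.16 m), for 0.2 s.
At the end, for the whole second after the job is handed in: The tin, the jar and the bottle each stand upright within 15 mm of where they stood at the start, the iron lies flat on the cork mat with its middle within 20 mm of the mat's centre and its length within 0.22 rad of the mat's length, and all are released and at rest (distance of each of tin_mid, jar_mid, bottle_mid from where it was at the start of the episode below 0.015 m and angle between each of tin_mid, jar_mid, bottle_mid, iron_mid's own z axis and vertical below 0.1 rad and horizontal distance between iron_mid and mat below 0.02 m and angle between the y axis of iron_mid and the x axis of mat, either way round below 0.22 rad and height (world z) of iron_mid below 0.016 m and linear speed of each of tin, jar, bottle, iron below 0.02 m/s and contact force between the fingers and tin below 0.5 N and contact force between the fingers and jar below 0.5 N and contact force between the fingers and bottle below 0.5 N and contact force between the fingers and iron below 0.5 N); the robot touches nothing.
It fails at once if a container is tipped by more than 0.6 rad (angle between any of tin_mid, jar_mid, bottle_mid's own z axis and vertical above 0.6 rad).
It fails at once if a container or the iron is dropped (falls or flies faster than 0.6 m/s while no finger touches it) ((linear speed of tin above 0.6 m/s and contact force between the fingers and tin below 0.1 N) or (linear speed of jar above 0.6 m/s and contact force between the fingers and jar below 0.1 N) or (linear speed of bottle above 0.6 m/s and contact force between the fingers and bottle below 0.1 N) or (linear speed of iron above 0.6 m/s and contact force between the fingers and iron below 0.1 N)).
It fails at once if the spool, the bodkin or the little basket is shifted by more than 25 mm (distance of any of spool, bodkin, basket from where it was at the start of the episode above 0.025 m).
It also fails if it takes over 134 s, if anything falls off the work surface, if the arm or the gripper's body presses on something with over 40 N, if the wrist force passes 120 N, or if a joint passes its speed limit or range.

## Robot

A 7-joint arm with a two-finger parallel gripper is mounted at the origin on the work surface. World frame = base frame: x ahead of the robot, y to its left, z up, the work surface at z = 0. Lengths are in m, angles in rad, forces in N, time in s.
With the tool pointing down it reaches from about 0.4 to 0.875 m from the base axis. Payload 6.5 kg.
Tool frame: the origin (TCP) lies at the very end of the fingers, on their centre line; the grasp point (between the pads) lies 19 mm behind it; z points along the fingers, y is the line along which they close (so a half turn about z gives the same grasp; the last joint's range is limited). The gripper opens to 88 mm and grips with 3 to 60 N. Pads are 18 mm wide; open, the fingers measure 123 mm over their backs; the gripper's body (75 mm by 187 mm) begins 45 mm behind the grasp point.
Start: joints at [-1.257, 0.536, -0.004, 1.538, 0.003, 1.067, -0.071], TCP at [0.241, 0.604, 0.239] pointing down, gripper open.
Joint ranges: [-2.7, 2.7], [-0.37, 2.16], [-1.27, 1.26], [0.24, 2.4], [-1.31, 4.45], [0.19, 1.91], [-2.76, 2.76]. Speed limits (rad/s): [2.39, 2.39, 3.14, 3.14, 3.14, 3.14, 3.14].

## Interface

Orientations are given as a rotation vector (axis times angle).
In Python, from plant import bot gives the robot as it stands.
- The arm moves only by the tool servo_tool, never from a script. Its argument "targets" is a list of rows, each a list of 3 entries, a list of its own where there are three numbers: the shift along the tool's x, y, z in mm, then the turn about the tool's z in degrees, then the opening, from 0 (shut) to 1 (fully open). A call has 1 to 8 rows; each row is the pose to reach, as a shift and turn from the pose commanded when the call began, along the tool's axes at that moment; what a row does not reach only later rows make up. A row lasts 1/12 s, in which the tool goes at most 41.7 mm and 7.16 degrees, less where a joint would pass 70% of its speed; a pose out of reach is approached as far as the arm can. A call with a gripper value outside its range is refused whole. The fingers move at their own pace and stop on an object; "grip_force" is the grip in N (left out, the last holds). Time passes only in rows, so rows that repeat a pose let the fingers close. It gives the time, the measured TCP pose, the force, the opening and the grip force at its end, in the units of the state.
- bot.state(): the state, without advancing time (a new reading comes with each control period).
- bot.snapshot(name): name is "scene" or "top" or "wrist"; returns a dict with "frame" (420x560x3 uint8, red, green, blue), "vfov" (degrees; the focal length in pixels is half the picture's height over the tangent of half this angle, whatever the lens; pixels are square), "cx", "cy" (the principal point, pixels), "rvec" (rotation vector, rad) and "tvec" (3), from world to camera coordinates, as OpenCV has them. Camera axes: x right, y down, z forward; pixel columns grow to the right and rows downward; lengths in m; the calibration is good to about 2 mm. The wrist camera is an equidistant fisheye: a pixel r from the principal point sees the ray r / f radians off the axis. A picture is of the moment at which its call begins. There is no depth.
- bot.hand_in(): hands the job in; it is judged then, once.
Trained networks look in the newest picture that a camera, given by its name, has taken for a name from the list of things; names that differ only in an ending like _2 or _b are one class to them, and where a whole thing is asked for, a point or a joint stands for the part that bears it (a point fixed in the world has none). Each returns a list of dicts, best first, with "confidence" (0 to 1); they miss things now and then, are a little off and sometimes report something else, mostly with a low value. They report only what shows in the picture. A call takes as long as a camera call. They do not tell look-alikes from the thing itself.
- bot.boxes_of(camera, query): "box" ([left, top, right, bottom] as shares, 0 to 1, of the picture: columns of its width, rows of its height, round what is visible of it).
The state is a dict: "t": time; "joint_positions": joint angles; "joint_velocities": joint speeds; "joint_torque": joint torques, N m; "eef_pos": TCP position; "tcp_rot": TCP orientation; "wrist_force": force on the tool from outside, world axes, zero at the start; "ft_torque": the same for the moment, N m; "width": opening from 0.0 (shut) to 1.0 (fully open); "grip_force": force on a finger pad.
Only numpy, scipy, OpenCV 4.12 (cv2) and the standard library are available. Lean on these libraries where they do the work, as an engineer would, in place of code of your own. Each camera call takes 0.05 s, during which the arm holds its last target. There are 200 camera calls.

## Working session

There is one attempt and no reset: what is moved stays moved. The work goes in short steps, Python scripts to look and compute and a tool call to move; the robot and the scene stay as the last step left them, time stands still between calls to the robot, and variables do not carry over. Pictures are saved under pics/ and viewed, at most 14 in all, crops included, and the job is handed in when it is done.

Besides the shell and the picture viewer there is one more tool, called after "Request:" as name(argument=value, ...) on one line, values as JSON. servo_tool: Moves the arm, as the interface text tells. Its arguments: {"type":"object","properties":{"targets":{"type":"array"},"grip_force":{"type":"number"}},"required":["targets"]}

```bash
ls; mkdir -p pics; cat > h.py <<'E'
import numpy as np, cv2
from plant import bot
from scipy.spatial.transform import Rotation as R
def snap(n,f=None):
    s=bot.snapshot(n)
    if f: cv2.imwrite('pics/'+f+'.png',s['frame'][:,:,::-1])
    return s
def foc(s): return s['frame'].shape[0]/2/np.tan(np.radians(s['vfov'])/2)
def ray(s,u,v,fish=False):
    f=foc(s); a=np.array([(u-s['cx'])/f,(v-s['cy'])/f])
    if fish:
        r=np.linalg.norm(a); d=np.r_[a/r*np.sin(r),np.cos(r)] if r>1e-9 else np.array([0,0,1.])
    else: d=np.r_[a,1]
    M=R.from_rotvec(np.ravel(s['rvec'])).as_matrix()
    return -M.T@np.ravel(s['tvec']), M.T@d
def pt(s,u,v,z,fish=False):
    c,d=ray(s,u,v,fish); return c+d*(z-c[2])/d[2]
def proj(s,p,fish=False):
    M=R.from_rotvec(np.ravel(s['rvec'])).as_matrix(); q=M@np.asarray(p)+np.ravel(s['tvec']); f=foc(s)
    if fish:
        r=np.hypot(q[0],q[1]); k=np.arctan2(r,q[2])/r*f; return s['cx']+q[0]*k, s['cy']+q[1]*k
    return s['cx']+f*q[0]/q[2], s['cy']+f*q[1]/q[2]
def shift(p,rot=None):
    "world target TCP -> tool mm shift"
    st=bot.state(); M=R.from_rotvec(st['tcp_rot']).as_matrix()
    return np.round(M.T@(np.asarray(p)-st['eef_pos'])*1000,1)
E
python3 - <<'E'
from h import *
for n in ('scene','top'):
    s=snap(n,n+'0'); c,d=ray(s,280,210); print(n,s['vfov'],c.round(3),d.round(2))
    for q in ('tin_mid','jar_mid','bottle_mid','iron_mid','rack','tray','mat','spool','bodkin','basket'):
        print(q,[(np.round(np.array(b['box'])*[560,420,560,420]).astype(int).tolist(),round(b['confidence'],2)) for b in bot.boxes_of(n,q)[:4]])
st=bot.state(); print(st['eef_pos'],R.from_rotvec(st['tcp_rot']).as_matrix().round(3),st['t'])
E
```

```text
pics
scene 47.21611135270421 [1.041 0.471 1.041] [-0.48 -0.38 -0.79]
tin_mid [([269, 230, 301, 280], 0.98)]
jar_mid [([252, 173, 267, 201], 0.9), ([343, 183, 388, 237], 0.79), ([246, 211, 274, 253], 0.72)]
bottle_mid [([225, 197, 247, 233], 0.75)]
iron_mid [([397, 216, 472, 222], 0.71), ([212, 226, 272, 282], 0.55)]
rack [([188, 213, 309, 319], 0.67)]
tray [([315, 249, 423, 371], 0.7)]
mat []
spool [([258, 287, 273, 308], 0.61)]
bodkin [([179, 291, 241, 341], 0.73), ([248, 215, 274, 256], 0.18)]
basket [([285, 183, 328, 225], 0.94)]
top 48.552893810776226 [0.365 0.009 1.408] [ 0.07  0.   -1.  ]
tin_mid [([239, 164, 263, 186], 0.62), ([228, 135, 336, 203], 0.24)]
jar_mid [([269, 165, 294, 193], 0.87), ([209, 243, 240, 275], 0.86), ([314, 218, 332, 230], 0.59), ([150, 144, 200, 253], 0.56)]
bottle_mid [([304, 171, 319, 190], 0.58)]
iron_mid [([251, 153, 317, 170], 0.61), ([155, 286, 209, 333], 0.59)]
rack [([230, 133, 337, 204], 0.9), ([304, 174, 320, 193], 0.43)]
tray [([147, 145, 201, 253], 0.7)]
mat [([372, 153, 417, 246], 0.95)]
spool []
bodkin [([239, 101, 293, 118], 0.65)]
basket [([237, 162, 261, 187], 0.24)]
[0.24099352 0.60365381 0.23869967] [[-0.929  0.371  0.   ]
 [ 0.371  0.929 -0.   ]
 [-0.    -0.    -1.   ]] 1.1
```

```bash
python3 - <<'E'
import cv2
a=cv2.imread('pics/top0.png')[90:290,140:430]; cv2.imwrite('pics/topc.png',cv2.resize(a,(800,552),interpolation=cv2.INTER_CUBIC))
a=cv2.imread('pics/scene0.png')[150:380,150:450]; cv2.imwrite('pics/scenec.png',cv2.resize(a,(780,598),interpolation=cv2.INTER_CUBIC))
E
```

```text
(no output)
```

View pics/topc.png

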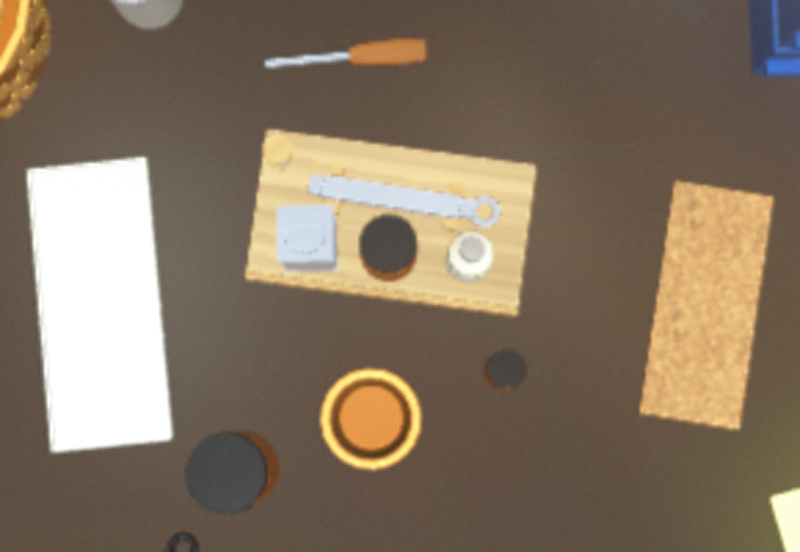

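View pics/scenec.png

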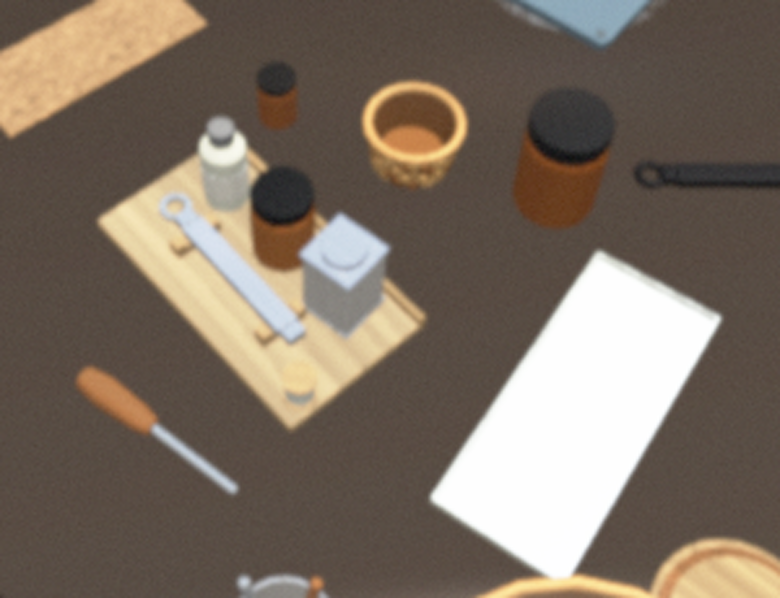

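Top crop: there are three amber jars, a big one at crop (228,472), a middle one on the rack at (388,247) and a small one at (506,369). The one on the rack fits: it is middle-sized and stands in the row. The bare steel iron lies on the rack from (316,185) to (498,211), with its eye on the right. The black look-alike is at (180,545). The tray is on the left (+y) and the mat on the right. The enlarged crops confirm this.

```bash
python3 - <<'E'
from h import *
s=snap('top')
k=800/290; g=lambda x,y,z: pt(s,140+x/k-.5,90+y/k-.5,z)[:2]
P=lambda l,z: np.array([g(x,y,z) for x,y in l])
for n,l,z in (('rack',[(266,129),(536,164),(518,316),(246,281)],.012),('tray',[(28,170),(146,157),(172,438),(52,452)],.01),('mat',[(676,181),(773,196),(740,430),(641,413)],.004),('iron',[(316,185),(498,211)],.036),('tin',[(277,207),(335,206),(336,262),(277,268)],.102),('jar',[(388,244)],.106),('bot',[(471,248)],.122),('spool',[(279,152)],.046),('basket',[(371,419)],.06)):
    q=P(l,z); print(n,q.round(3).tolist(),'c',q.mean(0).round(3))
    if len(q)>1: print('  ang',[round(float(np.degrees(np.arctan2(*(q[(i+1)%len(q)]-q[i])[::-1]))),1) for i in range(len(q))])
E
```

```text
rack [[0.684, 0.139], [0.638, -0.157], [0.471, -0.132], [0.516, 0.163]] c [0.577 0.003]
  ang [-98.8, 171.6, 81.3, -8.3]
tray [[0.644, 0.402], [0.656, 0.272], [0.347, 0.247], [0.335, 0.377]] c [0.496 0.324]
  ang [-85.0, -175.3, 95.3, 4.6]
mat [[0.617, -0.312], [0.598, -0.418], [0.341, -0.371], [0.362, -0.264]] c [ 0.48  -0.341]
  ang [-100.2, 169.6, 78.9, -10.7]
iron [[0.616, 0.084], [0.583, -0.112]] c [ 0.599 -0.014]
  ang [-99.5, 80.5]
tin [[0.582, 0.121], [0.581, 0.061], [0.524, 0.061], [0.519, 0.122]] c [0.551 0.091]
  ang [-90.3, 179.9, 94.5, -1.0]
jar [[0.54, 0.008]] c [0.54  0.008]
bot [[0.532, -0.076]] c [ 0.532 -0.076]
spool [[0.651, 0.122]] c [0.651 0.122]
basket [[0.363, 0.03]] c [0.363 0.03 ]
```

Request:
servo_tool(targets=[[[-240,-213,-40],40,1],[[-240,-213,-40],40,1],[[-240,-213,-40],40,1],[[-240,-213,-40],40,1],[[-240,-213,-40],40,1],[[-240,-213,-40],40,1],[[-240,-213,-40],40,1],[[-240,-213,-40],40,1]], grip_force=30)

```text
t: 1.82
eef_pos: [0.3864, 0.3136, 0.2794]
tcp_rot: [1.616, 2.693, 0.001]
wrist_force: [0.9, -0.3, 0.1]
width: 0.999
grip_force: 0.0
```

```bash
cat >> h.py <<'E'
def go(p,az=None):
    st=bot.state(); M=R.from_rotvec(st['tcp_rot']).as_matrix()
    a=np.degrees(np.arctan2(M[1,1],M[0,1]))
    print('tcp',np.round(st['eef_pos'],4),'az',round(a,2),'t',round(st['t'],2),'w',round(st['width'],3),'F',np.round(st['wrist_force'],1),'shift',shift(p),'dist',np.round(np.linalg.norm(shift(p))), 'turn',None if az is None else round(a-az,2))
E
python3 -c "
from h import *
go([.54,.008,.32],-8.7)"
```

```text
tcp [0.3864 0.3136 0.2794] az 28.08 t 1.82 w 0.999 F [ 0.9 -0.3  0.1] shift [-342.    -8.3  -40.4] dist 344.0 turn 36.78
```

Request:
servo_tool(targets=[[[-328,-3,-40],37,1],[[-328,-3,-40],37,1],[[-328,-3,-40],37,1],[[-328,-3,-40],37,1],[[-328,-3,-40],37,1],[[-328,-3,-40],37,1],[[-328,-3,-40],37,1],[[-328,-3,-40],37,1]])

```text
t: 2.48
eef_pos: [0.5382, 0.0242, 0.3194]
tcp_rot: [2.385, 2.044, 0.001]
wrist_force: [0.4, 0.8, 0.7]
width: 0.998
grip_force: 0.0
```

Request:
servo_tool(targets=[[[0,0,0],0,1],[[0,0,0],0,1],[[0,0,0],0,1]])

```text
t: 2.73
eef_pos: [0.5371, 0.0273, 0.3185]
tcp_rot: [-2.384, -2.045, 0.0]
wrist_force: [-0.8, 0.3, -0.0]
width: 1.002
grip_force: 0.0
```

```bash
python3 -c "
from h import *
go([.54,.008,.32],-8.7)
s=snap('wrist','w1'); print(s['vfov'],s['cx'],s['cy'],ray(s,280,210,True))
for q in ('tin_mid','jar_mid','bottle_mid','iron_mid','spool'):
    print(q,[(np.round(np.array(b['box'])*[560,420,560,420]).astype(int).tolist(),round(b['confidence'],2)) for b in bot.boxes_of('wrist',q)[:3]])
"
```

```text
tcp [0.5371 0.0273 0.3185] az -8.74 t 2.73 w 1.002 F [-0.8  0.3 -0. ] shift [-18.6   5.8  -1.5] dist 20.0 turn -0.04
65.70646984690485 279.43848285788295 208.2180084306378 (array([0.54856035, 0.09965465, 0.46376518]), array([-0.04332765, -0.28668137, -0.95704572]))
tin_mid [([255, 89, 315, 145], 0.63)]
jar_mid [([260, 157, 314, 220], 0.88), ([195, 252, 230, 297], 0.83), ([47, 58, 142, 129], 0.57)]
bottle_mid [([268, 223, 302, 278], 0.84)]
iron_mid [([312, 112, 342, 257], 0.7), ([10, 17, 69, 73], 0.55)]
spool [([342, 73, 371, 99], 0.66), ([250, 72, 370, 275], 0.43)]
```

View pics/w1.png

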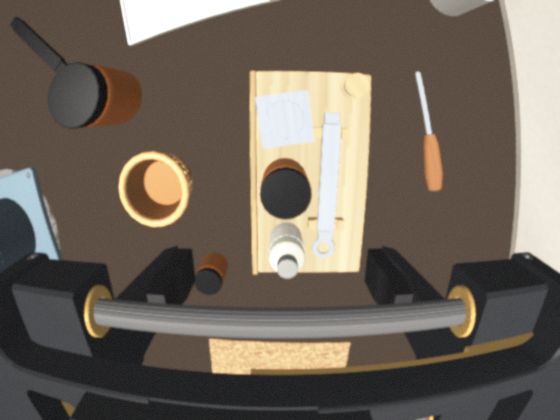

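The wrist view shows the tin top with corners (255,98), (307,90), (315,143) and (262,148), the jar lid at (286,190), the bottle cap at (288,266), and the iron from (332,114) to the eye end at (323,257).

```bash
python3 -c "
from h import *
s=snap('wrist')
g=lambda x,y,z: pt(s,x,y,z,True)[:2]
q=np.array([g(*c,.102) for c in [(255,98),(307,90),(315,143),(262,148)]]); print('tin',q.round(3).tolist(),q.mean(0)); 
print([round(float(np.degrees(np.arctan2(*(q[(i+1)%4]-q[i])[::-1]))),1) for i in range(4)])
print('jar',g(286,190,.106),g(286,190,.088+.012)); print('bot',g(288,266,.122))
a,b=g(332,114,.036),g(323,257,.036); print('iron',a,b,(a+b)/2,np.degrees(np.arctan2(*(a-b)[::-1])),np.linalg.norm(a-b))
print('iron midline',g(330,185,.036)); print('rack',[g(*c,.012).round(3).tolist() for c in [(257,71),(371,73),(359,271)]])
"
```

```text
tin [[0.525, 0.122], [0.582, 0.123], [0.583, 0.063], [0.523, 0.066]] [0.55315992 0.09334423]
[0.3, -89.6, 177.0, 88.8]
jar [0.54276854 0.01504204] [0.54267391 0.01361712]
bot [ 0.53219715 -0.07169963]
iron [0.61638643 0.09113626] [ 0.58061178 -0.10852086] [ 0.5984991 -0.0086923] 79.84151651462608 0.20283685820531935
iron midline [ 0.60181458 -0.00347715]
rack [[0.527, 0.165], [0.684, 0.143], [0.638, -0.155]]
```

```bash
python3 -c "
from h import *
go([.552,.092,.16],-.5)"
```

```text
tcp [0.5372 0.0274 0.3187] az -8.67 t 3.08 w 1.002 F [-0.6 -0.5 -0. ] shift [ 66.1   4.9 158.7] dist 172.0 turn -8.17
```

Request:
servo_tool(targets=[[[66,5,159],-8,1],[[66,5,159],-8,1],[[66,5,159],-8,1],[[66,5,159],-8,1],[[66,5,159],-8,1],[[66,5,159],-8,1],[[66,5,159],-8,1]])

```text
t: 3.67
eef_pos: [0.5533, 0.0901, 0.1613]
tcp_rot: [2.236, 2.205, 0.001]
wrist_force: [1.1, -0.4, 0.7]
width: 1.001
grip_force: 0.0
```

```bash
python3 -c "
from h import *
go([.552,.092,.052],-.5)
snap('wrist','w2')"
```

```text
tcp [0.5533 0.0901 0.1613] az -0.79 t 3.67 w 1.001 F [ 1.1 -0.4  0.7] shift [  1.9  -1.5 109.3] dist 109.0 turn -0.29
```

View pics/w2.png

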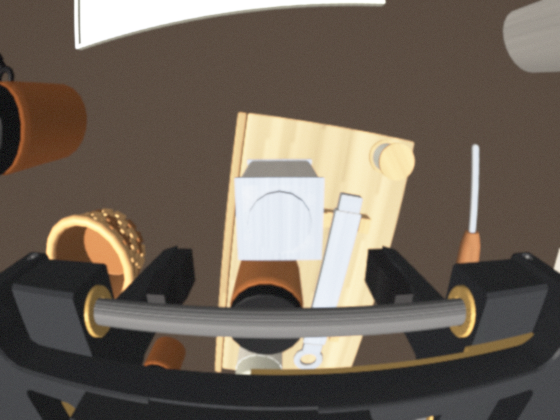

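The tin is square to the tool and centred between the fingers (top at about (280,218)). I'll descend and grip.

Request:
servo_tool(targets=[[[2,-1,40],0,1],[[2,-1,75],0,1],[[2,-1,100],0,1],[[2,-1,109],0,1],[[2,-1,109],0,1],[[2,-1,109],0,1]])

```text
t: 4.22
eef_pos: [0.5531, 0.0924, 0.0528]
tcp_rot: [2.236, 2.204, 0.004]
wrist_force: [0.1, 0.4, 0.5]
width: 1.0
grip_force: 0.0
```

Request:
servo_tool(targets=[[[0,0,0],0,0.5],[[0,0,0],0,0.4],[[0,0,0],0,0.4],[[0,0,0],0,0.4],[[0,0,0],0,0.4],[[0,0,0],0,0.4]], grip_force=35)

```text
t: 4.72
eef_pos: [0.5521, 0.0931, 0.0513]
tcp_rot: [2.236, 2.206, 0.002]
wrist_force: [-0.0, -0.1, 4.6]
width: 0.632
grip_force: 35.0
```

Request:
servo_tool(targets=[[[0,0,-15],0,0.4],[[0,0,-45],0,0.4],[[0,0,-75],0,0.4],[[20,3,-90],0,0.4],[[50,7,-90],0,0.4],[[83,12,-90],0,0.4],[[116,17,-90],0,0.4],[[150,22,-90],0,0.4]])

```text
t: 5.38
eef_pos: [0.5747, 0.2438, 0.1403]
tcp_rot: [-2.236, -2.206, 0.002]
wrist_force: [0.9, 0.1, -2.4]
width: 0.633
grip_force: 35.0
```

Request:
servo_tool(targets=[[[33,5,0],0,0.4],[[63,10,0],0,0.4],[[82,13,0],0,0.4],[[89,13,0],0,0.4],[[89,13,0],0,0.4]])

```text
t: 5.8
eef_pos: [0.5883, 0.3337, 0.1396]
tcp_rot: [-2.232, -2.21, 0.002]
wrist_force: [-0.7, -0.0, -3.2]
width: 0.635
grip_force: 35.0
```

```bash
python3 -c "
from h import *
go([.59,.332,.044],-.8);print(bot.state()['grip_force'])"
```

```text
tcp [0.5883 0.3337 0.1396] az -0.57 t 5.8 w 0.635 F [-0.7 -0.  -3.2] shift [-1.6  1.9 95.6] dist 96.0 turn 0.23
34.99970926903188
```

Request:
servo_tool(targets=[[[0,1,35],0,0.4],[[0,1,65],0,0.4],[[0,1,84],0,0.4],[[0,1,92],0,0.4],[[0,1,97],0,0.4],[[0,1,97],0,0.4]])

```text
t: 6.3
eef_pos: [0.5909, 0.3297, 0.0438]
tcp_rot: [2.237, 2.204, -0.002]
wrist_force: [0.4, -1.0, -2.0]
width: 0.634
grip_force: 35.0
```

Request:
servo_tool(targets=[[[0,0,0],0,0.7],[[0,0,0],0,0.9],[[0,0,0],0,0.9],[[0,0,-10],0,0.9],[[0,0,-40],0,0.9],[[0,0,-80],0,0.9],[[0,0,-100],0,0.9]])

```text
t: 6.88
eef_pos: [0.5927, 0.3322, 0.1492]
tcp_rot: [2.235, 2.205, 0.009]
wrist_force: [1.6, 1.2, 0.9]
width: 0.899
grip_force: 0.0
```

```bash
python3 -c "
from h import *
go([.541,.011,.17],-8.7)"
```

```text
tcp [0.5927 0.3322 0.1492] az -0.77 t 6.88 w 0.899 F [1.6 1.2 0.9] shift [-321.8  -47.3  -22. ] dist 326.0 turn 7.93
```

Request:
servo_tool(targets=[[[-40,-6,-22],1,1],[[-80,-12,-22],3,1],[[-120,-18,-22],5,1],[[-160,-24,-22],7,1],[[-200,-30,-22],8,1],[[-240,-36,-22],8,1],[[-280,-41,-22],8,1],[[-320,-47,-22],8,1]])

```text
t: 7.55
eef_pos: [0.5395, 0.0105, 0.1672]
tcp_rot: [2.384, 2.045, 0.004]
wrist_force: [1.2, 0.2, -0.1]
width: 1.001
grip_force: 0.0
```

Request:
servo_tool(targets=[[[0,0,0],0,1],[[0,0,0],0,1]])

```text
t: 7.72
eef_pos: [0.5396, 0.0093, 0.1672]
tcp_rot: [2.389, 2.038, 0.002]
wrist_force: [0.7, -0.0, -0.5]
width: 1.002
grip_force: 0.0
```

```bash
python3 -c "
from h import *
go([.541,.011,.052],-8.7)
snap('wrist','w3'); s=snap('top','t3')
a=s['frame'][90:290,140:430,::-1]; cv2.imwrite('pics/t3c.png',cv2.resize(a,(800,552),interpolation=cv2.INTER_CUBIC))
im=np.hstack([cv2.resize(cv2.imread('pics/w3.png'),(400,300)),cv2.resize(a,(400,300))]); cv2.imwrite('pics/c3.png',im)"
```

```text
tcp [0.5396 0.0093 0.1672] az -9.08 t 7.72 w 1.002 F [ 0.7 -0.  -0.5] shift [  1.9   0.9 115.2] dist 115.0 turn -0.38
```

View pics/c3.png

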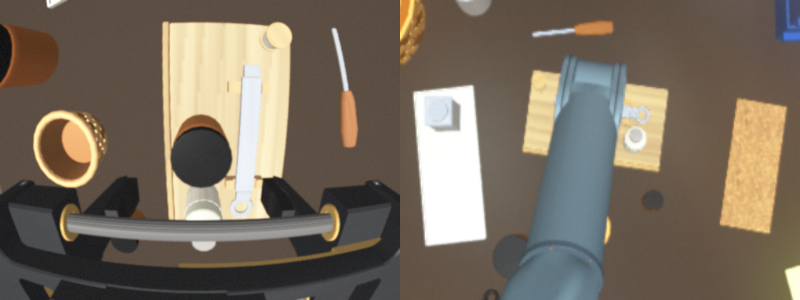

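Left (wrist): the jar lid at (202,155) is midway between the fingers. Right (top): the tin stands upright at the far end of the tray at (440,110).

Request:
servo_tool(targets=[[[2,1,40],0,1],[[2,1,75],0,1],[[2,1,103],0,1],[[2,1,115],0,1],[[2,1,115],0,1],[[2,1,115],0,1]])

```text
t: 8.32
eef_pos: [0.5412, 0.0148, 0.0512]
tcp_rot: [-2.383, -2.047, -0.0]
wrist_force: [-0.1, 0.2, 0.1]
width: 1.001
grip_force: 0.0
```

Request:
servo_tool(targets=[[[0,0,0],0,0.7],[[0,0,0],0,0.5],[[0,0,0],0,0.5],[[0,0,0],0,0.5],[[0,0,0],0,0.5],[[0,0,0],0,0.5]])

```text
t: 8.82
eef_pos: [0.5415, 0.0141, 0.0517]
tcp_rot: [2.384, 2.045, 0.002]
wrist_force: [-1.2, 0.8, 6.7]
width: 0.691
grip_force: 34.9
```

```bash
python3 -c "
from h import *
go([.496,.324,.134],-4)"
```

```text
tcp [0.5415 0.0141 0.0517] az -8.76 t 8.82 w 0.691 F [-1.2  0.8  6.7] shift [299.4 -92.1 -82.3] dist 324.0 turn -4.76
```

Request:
servo_tool(targets=[[[0,0,-15],0,0.5],[[0,0,-45],0,0.5],[[0,0,-72],0,0.5],[[15,-5,-82],0,0.5],[[47,-15,-82],0,0.5],[[81,-25,-82],0,0.5],[[115,-36,-82],-2,0.5],[[150,-46,-82],-4,0.5]])

```text
t: 9.48
eef_pos: [0.5168, 0.1704, 0.1324]
tcp_rot: [-2.31, -2.128, 0.002]
wrist_force: [0.2, -0.4, -3.9]
width: 0.691
grip_force: 34.9
```

Request:
servo_tool(targets=[[[35,-8,0],0,0.5],[[70,-16,0],0,0.5],[[105,-24,0],0,0.5],[[132,-31,0],0,0.5],[[148,-35,0],0,0.5],[[152,-36,0],0,0.5],[[152,-36,0],0,0.5]])

```text
t: 10.07
eef_pos: [0.4937, 0.3248, 0.1321]
tcp_rot: [-2.308, -2.13, 0.002]
wrist_force: [0.5, -1.1, -4.6]
width: 0.69
grip_force: 34.9
```

```bash
python3 -c "
from h import *
go([.496,.324,.0435],-4)
snap('wrist','w4')"
```

```text
tcp [0.4937 0.3248 0.1321] az -4.6 t 10.07 w 0.69 F [ 0.5 -1.1 -4.6] shift [-0.5  2.5 88.6] dist 89.0 turn -0.6
```

View pics/w4.png

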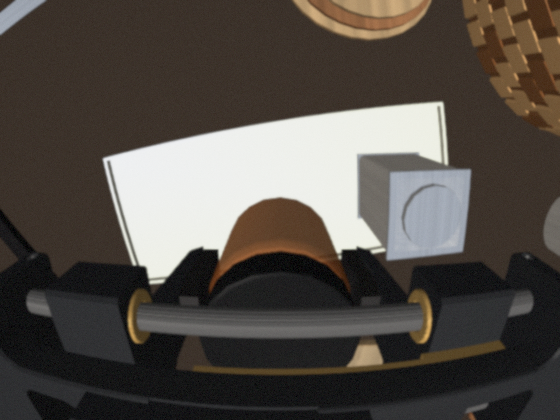

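The jar hangs upright in the fingers, and the tin is clear at (425,205). I'll lower it.

Request:
servo_tool(targets=[[[0,1,35],0,0.5],[[0,1,63],0,0.5],[[0,1,78],0,0.5],[[0,1,85],0,0.5],[[0,1,89],0,0.5],[[0,1,90],0,0.5],[[0,1,90],0,0.5]])

```text
t: 10.7
eef_pos: [0.4969, 0.3232, 0.0436]
tcp_rot: [2.313, 2.126, 0.002]
wrist_force: [-0.4, 0.1, -3.1]
width: 0.689
grip_force: 34.9
```

Request:
servo_tool(targets=[[[0,0,0],0,0.8],[[0,0,0],0,0.9],[[0,0,0],0,0.9],[[0,0,-10],0,0.9],[[0,0,-40],0,0.9],[[0,0,-80],0,0.9],[[0,0,-115],0,0.9],[[0,0,-135],0,0.9]])

```text
t: 11.37
eef_pos: [0.4976, 0.3243, 0.1828]
tcp_rot: [2.312, 2.126, 0.009]
wrist_force: [0.5, 0.9, -0.3]
width: 0.901
grip_force: 0.0
```

```bash
python3 -c "
from h import *
go([.532,-.074,.18],-8.7)"
```

```text
tcp [0.4976 0.3243 0.1828] az -4.79 t 11.37 w 0.901 F [ 0.5  0.9 -0.3] shift [-394.1   67.5    1.5] dist 400.0 turn 3.91
```

Request:
servo_tool(targets=[[[-40,7,0],0,0.9],[[-80,14,0],1,0.9],[[-120,21,0],2,0.9],[[-160,28,0],3,0.9],[[-200,35,0],4,0.9],[[-240,42,0],4,0.9],[[-280,48,0],4,0.9],[[-320,55,0],4,0.9]])

```text
t: 12.03
eef_pos: [0.5241, -0.0017, 0.1789]
tcp_rot: [2.384, 2.045, 0.003]
wrist_force: [0.9, -0.4, 0.4]
width: 0.9
grip_force: 0.0
```

Request:
servo_tool(targets=[[[-38,3,0],0,0.9],[[-66,6,0],0,0.9],[[-74,7,0],0,0.9],[[-74,7,0],0,0.9],[[-74,7,0],0,0.9]])

```text
t: 12.45
eef_pos: [0.5201, -0.0733, 0.1783]
tcp_rot: [-2.385, -2.045, -0.002]
wrist_force: [-0.5, -0.0, 0.4]
width: 0.899
grip_force: 0.0
```

```bash
python3 -c "
from h import *
go([.532,-.074,.062],-8.7)
s=snap('wrist','w5');print(proj(s,[.532,-.074,.122],True))"
```

```text
tcp [ 0.5201 -0.0733  0.1783] az -8.77 t 12.45 w 0.899 F [-0.5 -0.   0.4] shift [  1.   11.8 116.3] dist 117.0 turn -0.07
(np.float64(297.3102967922749), np.float64(226.1884209660604))
```

View pics/w5.png

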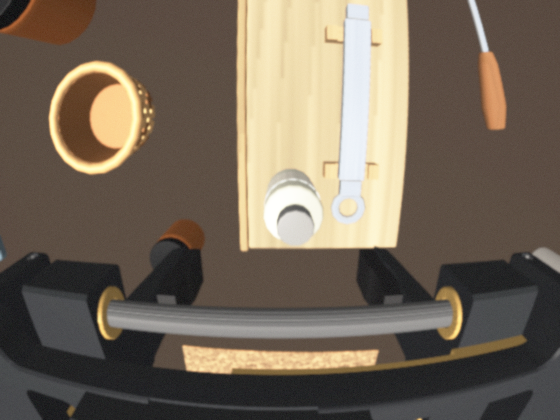

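The bottle cap is at (296,226), which matches my estimate. The iron's eye centre is at (348,207), and the rests cross it near rows 36 and 170.

Request:
servo_tool(targets=[[[1,12,0],0,0.9],[[1,12,35],0,0.9],[[1,12,70],0,0.9],[[1,12,100],0,0.9],[[1,12,115],0,0.9],[[1,12,116],0,0.9],[[1,12,116],0,0.9]])

```text
t: 13.08
eef_pos: [0.5316, -0.073, 0.0613]
tcp_rot: [-2.381, -2.047, 0.001]
wrist_force: [-0.6, -0.4, -0.3]
width: 0.901
grip_force: 0.0
```

Request:
servo_tool(targets=[[[0,0,0],0,0.6],[[0,0,0],0,0.4],[[0,0,0],0,0.3],[[0,0,0],0,0.3],[[0,0,0],0,0.3],[[0,0,0],0,0.3],[[0,0,0],0,0.3]], grip_force=25)

```text
t: 13.67
eef_pos: [0.5319, -0.0749, 0.0622]
tcp_rot: [2.385, 2.045, 0.001]
wrist_force: [-1.7, 0.5, 5.8]
width: 0.512
grip_force: 24.9
```

```bash
python3 -c "
from h import *
go([.401,.316,.16],-8)"
```

```text
tcp [ 0.5319 -0.0749  0.0622] az -8.77 t 13.67 w 0.512 F [-1.7  0.5  5.8] shift [ 366.4 -188.9  -97.7] dist 424.0 turn -0.77
```

Request:
servo_tool(targets=[[[0,0,-15],0,0.3],[[0,0,-45],0,0.3],[[0,0,-80],0,0.3],[[14,-7,-98],0,0.3],[[41,-21,-98],0,0.3],[[73,-38,-98],0,0.3],[[106,-55,-98],0,0.3],[[140,-72,-98],0,0.3]])

```text
t: 14.33
eef_pos: [0.4809, 0.0754, 0.1597]
tcp_rot: [-2.386, -2.044, 0.0]
wrist_force: [0.3, 0.3, -2.5]
width: 0.515
grip_force: 24.9
```

Request:
servo_tool(targets=[[[34,-17,0],0,0.3],[[68,-35,0],0,0.3],[[102,-53,0],0,0.3],[[136,-70,0],0,0.3],[[170,-88,0],0,0.3],[[200,-103,0],0,0.3],[[218,-113,0],0,0.3],[[226,-117,0],0,0.3]])

```text
t: 15.0
eef_pos: [0.3986, 0.3192, 0.1594]
tcp_rot: [-2.378, -2.051, 0.0]
wrist_force: [0.9, 0.7, -2.1]
width: 0.516
grip_force: 24.9
```

Request:
servo_tool(targets=[[[0,0,0],0,0.3],[[0,0,0],0,0.3]])

```text
t: 15.17
eef_pos: [0.401, 0.3144, 0.1595]
tcp_rot: [2.384, 2.044, -0.001]
wrist_force: [0.5, -0.7, -2.7]
width: 0.513
grip_force: 24.9
```

```bash
python3 -c "
from h import *
go([.401,.316,.0535],-8)"
```

```text
tcp [0.401  0.3144 0.1595] az -8.79 t 15.17 w 0.513 F [ 0.5 -0.7 -2.7] shift [  1.7  -0.3 106. ] dist 106.0 turn -0.79
```

Request:
servo_tool(targets=[[[0,0,35],0,0.3],[[0,0,70],0,0.3],[[0,0,93],0,0.3],[[0,0,101],0,0.3],[[0,0,105],0,0.3],[[0,0,106],0,0.3],[[0,0,106],0,0.3]])

```text
t: 15.75
eef_pos: [0.4019, 0.3154, 0.0548]
tcp_rot: [2.386, 2.044, 0.003]
wrist_force: [-0.2, 0.4, -1.1]
width: 0.519
grip_force: 24.9
```

Request:
servo_tool(targets=[[[0,0,0],0,0.7],[[0,0,0],0,0.75],[[0,0,0],0,0.75],[[0,0,-10],0,0.75],[[0,0,-40],0,0.75],[[0,0,-80],0,0.75],[[0,0,-115],0,0.75],[[0,0,-135],0,0.75]])

```text
t: 16.42
eef_pos: [0.4021, 0.3163, 0.1932]
tcp_rot: [-2.385, -2.044, -0.008]
wrist_force: [0.9, 0.9, 0.2]
width: 0.75
grip_force: 0.0
```

```bash
python3 -c "
from h import *
go([.598,-.001,.19],-10)"
```

```text
tcp [0.4021 0.3163 0.1932] az -8.8 t 16.42 w 0.75 F [0.9 0.9 0.2] shift [-283.6  242.1    2.7] dist 373.0 turn 1.2
```

Request:
servo_tool(targets=[[[-30,26,0],0,0.75],[[-60,52,0],0,0.75],[[-91,78,0],0,0.75],[[-122,104,0],0,0.75],[[-153,130,0],0,0.75],[[-184,156,0],0,0.75],[[-215,183,0],1,0.75],[[-246,210,0],1,0.75]])

```text
t: 17.08
eef_pos: [0.5716, 0.0388, 0.1899]
tcp_rot: [2.403, 2.024, 0.002]
wrist_force: [0.9, -0.1, 1.1]
width: 0.746
grip_force: 0.0
```

Request:
servo_tool(targets=[[[-25,22,0],0,0.75],[[-37,32,0],0,0.75],[[-37,32,0],0,0.75],[[-37,32,0],0,0.75]])

```text
t: 17.42
eef_pos: [0.596, -0.0019, 0.1894]
tcp_rot: [2.404, 2.022, 0.001]
wrist_force: [1.0, 0.8, -0.6]
width: 0.748
grip_force: 0.0
```

```bash
python3 -c "
from h import *
go([.598,-.001,.1],-10)
s=snap('wrist','w6')
for q in ('tin_mid','jar_mid','bottle_mid'):
    bot.snapshot('scene') if q=='tin_mid' else 0
    print(q,[(np.round(np.array(b['box'])*[560,420,560,420]).astype(int).tolist(),round(b['confidence'],2)) for b in bot.boxes_of('scene',q)[:3]])"
```

```text
tcp [ 0.596  -0.0019  0.1894] az -9.86 t 17.42 w 0.748 F [ 1.   0.8 -0.6] shift [ 1.3  1.8 89.4] dist 89.0 turn 0.14
tin_mid [([336, 302, 378, 354], 0.74)]
jar_mid [([359, 274, 390, 318], 0.69), ([348, 185, 387, 238], 0.59), ([180, 291, 239, 340], 0.18)]
bottle_mid [([377, 248, 407, 285], 0.98)]
```

View pics/w6.png

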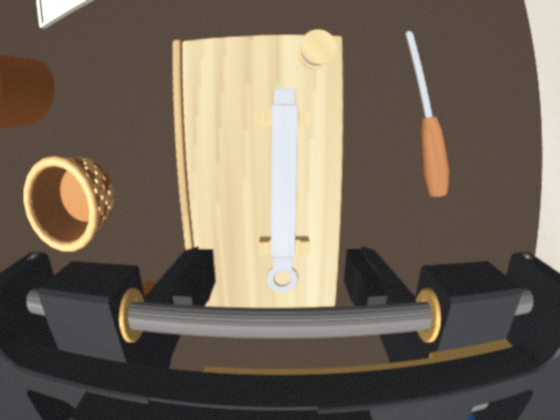

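Iron in the wrist view: plain tip at (285,90), wide bar between rows 104 and 257 on column 284, rests at rows 118 and 243, eye centre at (282,278). The scene detector finds all three containers in the tray.

```bash
python3 -c "
from h import *
s=snap('wrist'); g=lambda x,y,z: pt(s,x,y,z,True)[:2]
for n,(x,y) in dict(tip=(285,89),w0=(285,104),w1=(283,257),eyec=(282,278),eyeend=(282,291)).items(): print(n,g(x,y,.036).round(4))
a,b=g(285,119,.022),g(284,244,.022); print('rests',a,b,(a+b)/2, np.linalg.norm(a-b))
a,b=g(285,89,.036),g(282,291,.036); print(np.linalg.norm(a-b),np.degrees(np.arctan2(*(a-b)[::-1])))
go([.598,-.001,.021],-10)
"
```

```text
tip [0.6167 0.0949]
w0 [0.6144 0.0813]
w1 [ 0.588  -0.0657]
eyec [ 0.583  -0.0895]
eyeend [ 0.5804 -0.1052]
rests [0.61230378 0.06748409] [ 0.59052359 -0.05765987] [0.60141369 0.00491211] 0.1270251441004883
0.20331232127025964 79.72199658679637
tcp [5.957e-01 2.000e-04 1.888e-01] az -9.64 t 17.72 w 0.753 F [-0.5 -0.2  0.5] shift [ -0.9   2.5 167.8] dist 168.0 turn 0.36
```

Request:
servo_tool(targets=[[[3,4,35],1,0.75],[[3,4,75],1,0.75],[[3,4,112],1,0.75],[[3,4,140],1,0.75],[[3,4,158],1,0.75],[[3,4,166],1,0.75],[[3,4,168],1,0.75],[[3,4,168],1,0.75]])

```text
t: 18.38
eef_pos: [0.6008, 0.0012, 0.0211]
tcp_rot: [2.419, 2.004, 0.0]
wrist_force: [-0.9, -0.4, 0.7]
width: 0.75
grip_force: 0.0
```

Request:
servo_tool(targets=[[[0,0,0],0,0.5],[[0,0,0],0,0.4],[[0,0,0],0,0.3],[[0,0,0],0,0.2],[[0,0,0],0,0.1],[[0,0,0],0,0.1],[[0,0,0],0,0.1],[[0,0,0],0,0.1]], grip_force=50)

```text
t: 19.05
eef_pos: [0.6006, 0.0009, 0.0209]
tcp_rot: [2.42, 2.004, 0.0]
wrist_force: [0.0, 0.3, 2.2]
width: 0.264
grip_force: 50.0
```

```bash
python3 -c "
from h import *
go([.48,-.341,.1],79.3)"
```

```text
tcp [0.6006 0.0009 0.0209] az -10.75 t 19.05 w 0.264 F [0.  0.3 2.2] shift [-358.4  -54.7  -79.1] dist 371.0 turn -90.05
```

Request:
servo_tool(targets=[[[0,0,-10],0,0.1],[[0,0,-35],0,0.1],[[0,0,-65],0,0.1],[[-8,-1,-80],0,0.1],[[-30,-5,-80],0,0.1],[[-60,-9,-80],0,0.1],[[-95,-14,-80],0,0.1],[[-130,-20,-80],0,0.1]])

```text
t: 19.72
eef_pos: [0.556, -0.1237, 0.1012]
tcp_rot: [-2.418, -2.005, -0.0]
wrist_force: [0.1, -0.4, -2.0]
width: 0.267
grip_force: 50.0
```

Request:
servo_tool(targets=[[[-30,-5,0],3,0.1],[[-60,-9,0],9,0.1],[[-90,-14,0],15,0.1],[[-120,-18,0],22,0.1],[[-145,-22,0],29,0.1],[[-170,-26,0],35,0.1],[[-190,-29,0],41,0.1],[[-205,-31,0],46,0.1]])

```text
t: 20.38
eef_pos: [0.4863, -0.3207, 0.1012]
tcp_rot: [3.013, 0.887, -0.001]
wrist_force: [0.3, 0.3, -1.8]
width: 0.267
grip_force: 50.0
```

Request:
servo_tool(targets=[[[0,0,0],6,0.1],[[0,0,0],13,0.1],[[0,0,0],20,0.1],[[0,0,0],27,0.1],[[0,0,0],34,0.1],[[0,0,0],40,0.1],[[0,0,0],44,0.1],[[0,0,0],44,0.1]])

```text
t: 21.05
eef_pos: [0.4877, -0.3181, 0.1007]
tcp_rot: [-3.127, 0.298, 0.001]
wrist_force: [0.4, 0.3, -3.2]
width: 0.266
grip_force: 50.0
```

```bash
python3 -c "
from h import *
go([.48,-.341,.03],-100.5)
s=snap('wrist','w7'); s=snap('top','t7'); print(bot.state()['grip_force'])
im=np.hstack([cv2.resize(cv2.imread('pics/w7.png'),(400,300)),cv2.resize(cv2.imread('pics/t7.png')[90:290,140:430],(400,300))]); cv2.imwrite('pics/c7.png',im)"
```

```text
tcp [ 0.4877 -0.3181  0.1007] az -100.88 t 21.05 w 0.266 F [ 0.4  0.3 -3.2] shift [-3.2 24.  70.7] dist 75.0 turn -0.38
49.987658858299255
```

View pics/c7.png

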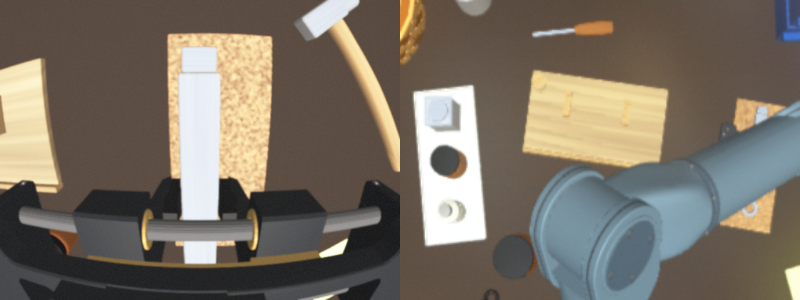

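Left: the iron is held level over the mat along its length and needs 24 mm more sideways. Right: tin, jar and bottle stand upright in the tray at (440,110), (447,162) and (451,211).

Request:
servo_tool(targets=[[[-3,24,20],0,0.1],[[-3,24,50],0,0.1],[[-3,24,72],0,0.1],[[-3,24,84],0,0.1],[[-3,24,89],0,0.1],[[-3,24,92],0,0.1],[[-3,24,93],0,0.1],[[-3,24,93],0,0.1]])

```text
t: 21.82
eef_pos: [0.4811, -0.3421, 0.0087]
tcp_rot: [3.127, -0.293, 0.002]
wrist_force: [0.0, -1.4, -2.9]
width: 0.267
grip_force: 50.0
```

Request:
servo_tool(targets=[[[0,0,0],0,0.3],[[0,0,0],0,0.45],[[0,0,0],0,0.5],[[0,0,-3],0,0.5],[[0,0,-30],0,0.5],[[0,0,-70],0,0.5],[[0,0,-110],0,0.5],[[0,0,-140],0,0.5]])

```text
t: 22.48
eef_pos: [0.4806, -0.3426, 0.151]
tcp_rot: [3.126, -0.296, 0.003]
wrist_force: [1.4, 0.7, -0.8]
width: 0.505
grip_force: 0.0
```

Request:
servo_tool(targets=[[[0,0,0],0,0.75],[[0,0,0],0,0.75]])

```text
t: 22.65
eef_pos: [0.4814, -0.3424, 0.1497]
tcp_rot: [3.127, -0.294, 0.006]
wrist_force: [0.3, 0.5, 0.1]
width: 0.624
grip_force: 0.0
```

```bash
python3 -c "
from h import *
go([.402,.316,.18],-8.8); print(np.round(bot.state()['joint_positions'],2))
s=snap('wrist','w8')"
```

```text
tcp [ 0.4814 -0.3424  0.1497] az -100.75 t 22.65 w 0.624 F [0.3 0.5 0.1] shift [-200.7 -632.   -31.6] dist 664.0 turn -91.95
[-0.09  0.74  0.92  1.81 -0.72  0.96 -0.61]
```

View pics/w8.png

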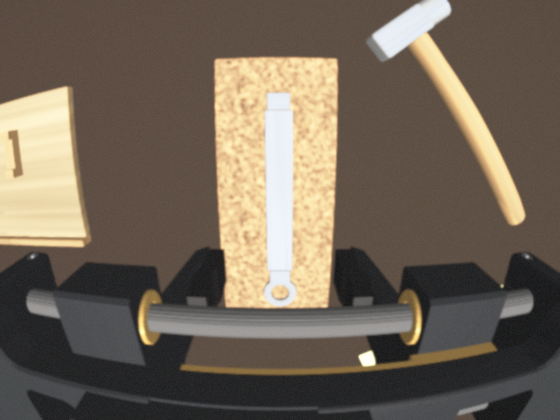

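```bash
python3 -c "
from h import *
s=snap('wrist'); g=lambda x,y,z: pt(s,x,y,z,True)[:2]
t,e,a,b=g(279,93,.016),g(280,291,.016),g(277,58,.004),g(276,308,.004)
w0,w1=g(279,109,.016),g(280,270,.016)
d=lambda p,q: round(float(np.linalg.norm(p-q)),4)
print('tip',t,'eyec',e,'mat ends',a,b,d(a,b),'tip-eyec',d(t,e),'wide',w0,w1,d(w0,w1)); print('iron mid',(t+e)/2,'wide mid',(w0+w1)/2,'mat c',(a+b)/2)
s=bot.snapshot('top'); print([ [ (np.array(x['box'])*[560,420,560,420]).round().tolist() ,x['confidence']] for x in bot.boxes_of('top','mat')])
"
```

```text
tip [ 0.57106429 -0.35846093] eyec [ 0.38851764 -0.32471529] mat ends [ 0.60326307 -0.36279337] [ 0.36125881 -0.31527739] 0.2466 tip-eyec 0.1856 wide [ 0.55762882 -0.35590704] [ 0.41163923 -0.32909083] 0.1484
iron mid [ 0.47979096 -0.34158811] wide mid [ 0.48463402 -0.34249894] mat c [ 0.48226094 -0.33903538]
[[[378.0, 156.0, 417.0, 244.0], 0.79]]
```

Request:
servo_tool(targets=[[[-12,-38,-20],-4,0.75],[[-24,-76,-32],-10,0.75],[[-36,-114,-32],-16,0.75],[[-49,-153,-32],-22,0.75],[[-61,-191,-32],-28,0.75],[[-73,-229,-32],-34,0.75],[[-85,-268,-32],-40,0.75],[[-98,-306,-32],-46,0.75]])

```text
t: 23.52
eef_pos: [0.4402, -0.0209, 0.1791]
tcp_rot: [2.992, 0.959, -0.002]
wrist_force: [0.8, 1.0, -0.2]
width: 0.748
grip_force: 0.0
```

```bash
python3 -c "
from h import *
go([.402,.316,.18],-8.8)"
```

```text
tcp [ 0.4402 -0.0209  0.1791] az -54.45 t 23.52 w 0.748 F [ 0.8  1.  -0.2] shift [ 164.7 -296.3   -1. ] dist 339.0 turn -45.65
```

Request:
servo_tool(targets=[[[20,-36,0],-6,0.75],[[40,-72,0],-12,0.75],[[60,-108,0],-18,0.75],[[80,-144,0],-24,0.75],[[100,-180,0],-30,0.75],[[120,-216,0],-36,0.75],[[140,-252,0],-41,0.75],[[157,-282,0],-45,0.75]])

```text
t: 24.18
eef_pos: [0.4052, 0.3009, 0.1788]
tcp_rot: [-2.395, -2.032, 0.002]
wrist_force: [-0.0, -0.2, 0.6]
width: 0.755
grip_force: 0.0
```

Request:
servo_tool(targets=[[[0,0,0],0,0.75],[[0,0,0],0,0.75],[[0,0,0],0,0.75]])

```text
t: 24.43
eef_pos: [0.4065, 0.2968, 0.1789]
tcp_rot: [2.403, 2.022, -0.003]
wrist_force: [0.2, -1.0, -0.3]
width: 0.751
grip_force: 0.0
```

```bash
python3 -c "
from h import *
go([.402,.316,.053],-8.8)"
```

```text
tcp [0.4065 0.2968 0.1789] az -9.83 t 24.43 w 0.751 F [ 0.2 -1.  -0.3] shift [ 18.4  -7.7 125.9] dist 127.0 turn -1.03
```

Request:
servo_tool(targets=[[[18,-8,5],-1,0.75],[[18,-8,25],-1,0.75],[[18,-8,60],-1,0.75],[[18,-8,95],-1,0.75],[[18,-8,118],-1,0.75],[[18,-8,126],-1,0.75],[[18,-8,126],-1,0.75]])

```text
t: 25.02
eef_pos: [0.4012, 0.3152, 0.0521]
tcp_rot: [2.386, 2.042, -0.006]
wrist_force: [-0.3, -0.3, -0.3]
width: 0.749
grip_force: 0.0
```

Request:
servo_tool(targets=[[[0,0,0],0,0.5],[[0,0,0],0,0.4],[[0,0,0],0,0.3],[[0,0,0],0,0.3],[[0,0,0],0,0.3],[[0,0,0],0,0.3]], grip_force=25)

```text
t: 25.52
eef_pos: [0.4026, 0.318, 0.055]
tcp_rot: [-2.384, -2.045, -0.004]
wrist_force: [-1.6, -0.2, 7.7]
width: 0.517
grip_force: 24.9
```

```bash
python3 -c "
from h import *
go([.532,-.074,.165],-8.8)"
```

```text
tcp [0.4026 0.318  0.055 ] az -8.75 t 25.52 w 0.517 F [-1.6 -0.2  7.7] shift [-367.5  187.7 -110.6] dist 427.0 turn 0.05
```

Request:
servo_tool(targets=[[[0,0,-15],0,0.3],[[0,0,-45],0,0.3],[[0,0,-80],0,0.3],[[-14,7,-108],0,0.3],[[-41,21,-108],0,0.3],[[-73,38,-108],0,0.3],[[-106,55,-108],0,0.3],[[-140,72,-108],0,0.3]])

```text
t: 26.18
eef_pos: [0.452, 0.1669, 0.1623]
tcp_rot: [-2.383, -2.047, -0.002]
wrist_force: [1.3, 0.3, -1.4]
width: 0.516
grip_force: 24.9
```

Request:
servo_tool(targets=[[[-34,17,0],0,0.3],[[-68,35,0],0,0.3],[[-102,53,0],0,0.3],[[-136,70,0],0,0.3],[[-170,88,0],0,0.3],[[-200,103,0],0,0.3],[[-218,113,0],0,0.3],[[-227,116,0],0,0.3]])

```text
t: 26.85
eef_pos: [0.5326, -0.078, 0.1624]
tcp_rot: [2.387, 2.039, 0.0]
wrist_force: [-0.2, -1.0, -1.3]
width: 0.516
grip_force: 24.9
```

Request:
servo_tool(targets=[[[0,0,0],0,0.3],[[0,0,0],0,0.3]])

```text
t: 27.02
eef_pos: [0.5313, -0.073, 0.1616]
tcp_rot: [-2.383, -2.045, -0.0]
wrist_force: [0.8, 0.3, -2.1]
width: 0.515
grip_force: 24.9
```

```bash
python3 -c "
from h import *
go([.532,-.074,.064],-8.8)"
```

```text
tcp [ 0.5313 -0.073   0.1616] az -8.75 t 27.02 w 0.515 F [ 0.8  0.3 -2.1] shift [-0.9  0.9 97.6] dist 98.0 turn 0.05
```

Request:
servo_tool(targets=[[[-1,1,35],0,0.3],[[-1,1,65],0,0.3],[[-1,1,85],0,0.3],[[-1,1,93],0,0.3],[[-1,1,97],0,0.3],[[-1,1,98],0,0.3],[[-1,1,98],0,0.3],[[-1,1,98],0,0.3]])

```text
t: 27.68
eef_pos: [0.5336, -0.0746, 0.0647]
tcp_rot: [2.383, 2.046, 0.003]
wrist_force: [-0.4, -0.8, -1.4]
width: 0.514
grip_force: 24.9
```

Request:
servo_tool(targets=[[[-1,0,1],0,0.3],[[-1,0,1],0,0.3]])

```text
t: 27.85
eef_pos: [0.5336, -0.0758, 0.064]
tcp_rot: [2.384, 2.045, 0.003]
wrist_force: [-1.2, 1.5, 5.8]
width: 0.509
grip_force: 24.9
```

Request:
servo_tool(targets=[[[0,0,0],0,0.7],[[0,0,0],0,0.75],[[0,0,0],0,0.75],[[0,0,-10],0,0.9],[[0,0,-40],0,0.9],[[0,0,-80],0,0.9],[[0,0,-115],0,0.9],[[0,0,-125],0,0.9]])

```text
t: 28.52
eef_pos: [0.5351, -0.0774, 0.1931]
tcp_rot: [2.382, 2.041, 0.008]
wrist_force: [0.2, -0.0, 0.3]
width: 0.897
grip_force: 0.0
```

```bash
python3 -c "
from h import *
go([.497,.3235,.18],-4.8)"
```

```text
tcp [ 0.5351 -0.0774  0.1931] az -8.83 t 28.52 w 0.897 F [ 0.2 -0.   0.3] shift [390.3 -99.3  12.7] dist 403.0 turn -4.03
```

Request:
servo_tool(targets=[[[38,-10,0],0,0.9],[[77,-20,0],-1,0.9],[[116,-30,0],-2,0.9],[[155,-40,0],-3,0.9],[[194,-50,0],-4,0.9],[[233,-60,0],-4,0.9],[[272,-70,0],-4,0.9],[[311,-79,0],-4,0.9]])

```text
t: 29.18
eef_pos: [0.5011, 0.245, 0.1881]
tcp_rot: [-2.312, -2.127, -0.0]
wrist_force: [0.4, -0.5, 0.0]
width: 0.9
grip_force: 0.0
```

Request:
servo_tool(targets=[[[36,-9,0],0,0.9],[[65,-16,0],0,0.9],[[76,-18,0],0,0.9],[[76,-18,0],0,0.9],[[76,-18,0],0,0.9]])

```text
t: 29.6
eef_pos: [0.4904, 0.3191, 0.1877]
tcp_rot: [2.311, 2.126, -0.001]
wrist_force: [0.1, -0.5, -0.8]
width: 0.9
grip_force: 0.0
```

```bash
python3 -c "
from h import *
go([.497,.3235,.0435],-4.8)"
```

```text
tcp [0.4904 0.3191 0.1877] az -4.77 t 29.6 w 0.9 F [ 0.1 -0.5 -0.8] shift [  5.1   6.1 144.2] dist 144.0 turn 0.03
```

Request:
servo_tool(targets=[[[5,6,15],0,0.9],[[5,6,50],0,0.9],[[5,6,85],0,0.9],[[5,6,115],0,0.9],[[5,6,136],0,0.9],[[5,6,144],0,0.9],[[5,6,144],0,0.9]])

```text
t: 30.18
eef_pos: [0.4965, 0.3215, 0.0425]
tcp_rot: [2.314, 2.123, -0.006]
wrist_force: [0.1, -0.3, 0.7]
width: 0.899
grip_force: 0.0
```

Request:
servo_tool(targets=[[[0,0,0],0,0.7],[[0,0,0],0,0.5],[[0,0,0],0,0.5],[[0,0,0],0,0.5],[[0,0,0],0,0.5],[[0,0,0],0,0.5]], grip_force=35)

```text
t: 30.68
eef_pos: [0.4976, 0.3251, 0.0454]
tcp_rot: [2.312, 2.127, 0.003]
wrist_force: [-1.2, -2.7, 7.1]
width: 0.686
grip_force: 34.9
```

```bash
python3 -c "
from h import *
go([.5413,.0128,.135],-8.8)"
```

```text
tcp [0.4976 0.3251 0.0454] az -4.77 t 30.68 w 0.686 F [-1.2 -2.7  7.1] shift [-307.4   69.7  -89.9] dist 328.0 turn 4.03
```

Request:
servo_tool(targets=[[[0,0,-15],0,0.5],[[0,0,-45],0,0.5],[[0,0,-75],0,0.5],[[-15,3,-90],0,0.5],[[-47,11,-90],0,0.5],[[-81,18,-90],0,0.5],[[-115,26,-90],2,0.5],[[-150,34,-90],4,0.5]])

```text
t: 31.35
eef_pos: [0.5177, 0.1715, 0.1341]
tcp_rot: [-2.385, -2.045, -0.001]
wrist_force: [0.6, -0.8, -3.1]
width: 0.688
grip_force: 34.9
```

Request:
servo_tool(targets=[[[-35,6,0],0,0.5],[[-70,12,0],0,0.5],[[-105,18,0],0,0.5],[[-132,22,0],0,0.5],[[-150,25,0],0,0.5],[[-155,25,0],0,0.5],[[-155,25,0],0,0.5]])

```text
t: 31.93
eef_pos: [0.5188, 0.014, 0.134]
tcp_rot: [2.388, 2.042, -0.0]
wrist_force: [-0.2, 0.2, -3.8]
width: 0.691
grip_force: 34.9
```

```bash
python3 -c "
from h import *
go([.5415,.015,.0545],-8.8)"
```

```text
tcp [0.5188 0.014  0.134 ] az -8.93 t 31.93 w 0.691 F [-0.2  0.2 -3.8] shift [ 4.5 22.3 79.5] dist 83.0 turn -0.13
```

Request:
servo_tool(targets=[[[4,22,10],0,0.5],[[4,22,40],0,0.5],[[4,22,62],0,0.5],[[4,22,73],0,0.5],[[4,22,78],0,0.5],[[4,22,80],0,0.5],[[4,22,80],0,0.5],[[4,22,80],0,0.5]])

```text
t: 32.6
eef_pos: [0.5422, 0.0171, 0.0546]
tcp_rot: [2.383, 2.046, 0.003]
wrist_force: [-0.7, 0.0, -3.7]
width: 0.693
grip_force: 34.9
```

```bash
python3 -c "
from h import *
go([.5415,.015,.0545],-8.8)"
```

```text
tcp [0.5422 0.0171 0.0546] az -8.7 t 32.6 w 0.693 F [-0.7  0.  -3.7] shift [-2.2 -0.4  0.1] dist 2.0 turn 0.1
```

Not in contact yet, so I'll ease it down another 1–2 mm.

Request:
servo_tool(targets=[[[-2,0,1],0,0.5],[[-2,0,1],0,0.5],[[-2,0,2],0,0.5],[[-2,0,2],0,0.5]])

```text
t: 32.93
eef_pos: [0.5426, 0.0166, 0.0541]
tcp_rot: [-2.382, -2.046, -0.007]
wrist_force: [-4.9, 5.7, 19.6]
width: 0.688
grip_force: 35.0
```

Request:
servo_tool(targets=[[[0,0,0],0,0.8],[[0,0,0],0,0.9],[[0,0,0],0,0.9],[[0,0,-10],0,0.9],[[0,0,-40],0,0.9],[[0,0,-80],0,0.9],[[0,0,-110],0,0.9],[[0,0,-120],0,0.9]])

```text
t: 33.6
eef_pos: [0.5436, 0.0135, 0.1765]
tcp_rot: [2.383, 2.042, 0.008]
wrist_force: [0.2, -0.5, -0.6]
width: 0.898
grip_force: 0.0
```

```bash
python3 -c "
from h import *
go([.5912,.331,.17],-0.7)"
```

```text
tcp [0.5436 0.0135 0.1765] az -8.82 t 33.6 w 0.898 F [ 0.2 -0.5 -0.6] shift [321.   -1.7   7. ] dist 321.0 turn -8.12
```

Request:
servo_tool(targets=[[[38,0,0],-1,0.9],[[78,0,0],-3,0.9],[[118,0,0],-5,0.9],[[158,-1,0],-7,0.9],[[198,-1,0],-8,0.9],[[238,-1,0],-8,0.9],[[278,-1,0],-8,0.9],[[315,-2,0],-8,0.9]])

```text
t: 34.27
eef_pos: [0.5869, 0.3283, 0.1716]
tcp_rot: [-2.235, -2.207, 0.0]
wrist_force: [0.7, -0.4, 0.0]
width: 0.897
grip_force: 0.0
```

Request:
servo_tool(targets=[[[5,0,0],0,0.9],[[5,0,0],0,0.9],[[5,0,0],0,0.9]])

```text
t: 34.52
eef_pos: [0.5871, 0.3296, 0.1713]
tcp_rot: [2.236, 2.206, -0.002]
wrist_force: [0.2, -0.9, -0.3]
width: 0.901
grip_force: 0.0
```

```bash
python3 -c "
from h import *
go([.5912,.331,.0435],-0.7)"
```

```text
tcp [0.5871 0.3296 0.1713] az -0.77 t 34.52 w 0.901 F [ 0.2 -0.9 -0.3] shift [  1.6   4.1 127.8] dist 128.0 turn -0.07
```

Request:
servo_tool(targets=[[[1,4,15],0,0.9],[[1,4,50],0,0.9],[[1,4,85],0,0.9],[[1,4,112],0,0.9],[[1,4,125],0,0.9],[[1,4,128],0,0.9],[[1,4,128],0,0.9]])

```text
t: 35.1
eef_pos: [0.5915, 0.3302, 0.0433]
tcp_rot: [2.238, 2.204, -0.002]
wrist_force: [-0.5, 0.2, -0.7]
width: 0.9
grip_force: 0.0
```

Request:
servo_tool(targets=[[[0,0,0],0,0.7],[[0,0,0],0,0.4],[[0,0,0],0,0.4],[[0,0,0],0,0.4],[[0,0,0],0,0.4],[[0,0,0],0,0.4]], grip_force=35)

```text
t: 35.6
eef_pos: [0.5919, 0.3322, 0.0451]
tcp_rot: [2.236, 2.207, 0.003]
wrist_force: [-0.8, -0.1, 7.6]
width: 0.636
grip_force: 35.0
```

```bash
python3 -c "
from h import *
go([.5525,.0926,.135],-0.6)"
```

```text
tcp [0.5919 0.3322 0.0451] az -0.75 t 35.6 w 0.636 F [-0.8 -0.1  7.6] shift [-240.   -36.1  -90.2] dist 259.0 turn -0.15
```

Request:
servo_tool(targets=[[[0,0,-15],0,0.4],[[0,0,-45],0,0.4],[[0,0,-75],0,0.4],[[-20,-3,-90],0,0.4],[[-50,-7,-90],0,0.4],[[-83,-12,-90],0,0.4],[[-116,-17,-90],0,0.4],[[-150,-22,-90],0,0.4]])

```text
t: 36.27
eef_pos: [0.5665, 0.181, 0.1345]
tcp_rot: [-2.235, -2.207, -0.0]
wrist_force: [0.1, 0.7, -3.3]
width: 0.634
grip_force: 35.0
```

Request:
servo_tool(targets=[[[-33,-5,0],0,0.4],[[-63,-10,0],0,0.4],[[-82,-13,0],0,0.4],[[-89,-14,0],0,0.4],[[-89,-14,0],0,0.4],[[-89,-14,0],0,0.4]])

```text
t: 36.77
eef_pos: [0.5523, 0.0945, 0.1341]
tcp_rot: [-2.235, -2.207, -0.002]
wrist_force: [0.3, 1.1, -3.2]
width: 0.633
grip_force: 35.0
```

```bash
python3 -c "
from h import *
go([.5525,.0926,.054],-0.6)
snap('wrist','w9')"
```

```text
tcp [0.5523 0.0945 0.1341] az -0.73 t 36.77 w 0.633 F [ 0.3  1.1 -3.2] shift [-2.   0.2 80.1] dist 80.0 turn -0.13
```

View pics/w9.png

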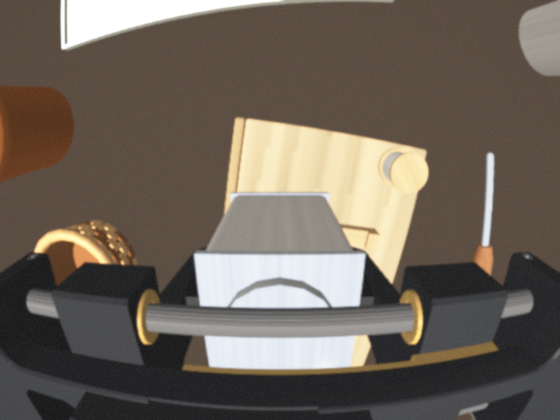

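The tin hangs square and upright over its old spot, and the spool at (405,172) has not moved. I'll lower it.

Request:
servo_tool(targets=[[[-2,0,30],0,0.4],[[-2,0,55],0,0.4],[[-2,0,70],0,0.4],[[-2,0,77],0,0.4],[[-2,0,80],0,0.4],[[-2,0,81],0,0.4],[[-2,0,82],0,0.4],[[-2,0,82],0,0.4]])

```text
t: 37.48
eef_pos: [0.5515, 0.0933, 0.0538]
tcp_rot: [-2.231, -2.206, -0.001]
wrist_force: [-10.3, 1.4, 20.2]
width: 0.631
grip_force: 35.0
```

In contact at 20 N. I'll release and retreat.

Request:
servo_tool(targets=[[[0,0,0],0,0.8],[[0,0,0],0,0.9],[[0,0,0],0,0.9],[[0,0,-10],0,0.9],[[0,0,-40],0,0.9],[[0,0,-80],0,0.9],[[0,0,-120],0,0.9],[[0,0,-155],0,0.9]])

```text
t: 38.15
eef_pos: [0.5524, 0.0911, 0.2098]
tcp_rot: [2.236, 2.205, 0.002]
wrist_force: [1.0, 0.2, 0.7]
width: 0.903
grip_force: 0.0
```

Request:
servo_tool(targets=[[[40,-10,0],0,0.9],[[80,-20,0],0,0.9],[[120,-30,0],0,0.9],[[160,-40,0],0,0.9],[[200,-50,0],0,0.9],[[240,-60,0],0,0.9],[[260,-65,0],0,0.9],[[260,-65,0],0,0.9]])

```text
t: 38.82
eef_pos: [0.4877, 0.3592, 0.207]
tcp_rot: [-2.224, -2.215, -0.003]
wrist_force: [-0.3, 0.3, -0.9]
width: 0.899
grip_force: 0.0
```

```bash
python3 -c "
from h import *
go([.5,.3,.2])
s=snap('top','t10'); a=cv2.imread('pics/t10.png')[90:290,140:430]; cv2.imwrite('pics/t10c.png',cv2.resize(a,(800,552),interpolation=cv2.INTER_CUBIC))
b=cv2.imread('pics/top0.png')[90:290,140:430].astype(int)
"
```

```text
tcp [0.4877 0.3592 0.207 ] az -0.23 t 38.82 w 0.899 F [-0.3  0.3 -0.9] shift [-59.2  12.5   6.8] dist 61.0 turn None
```

View pics/t10c.png

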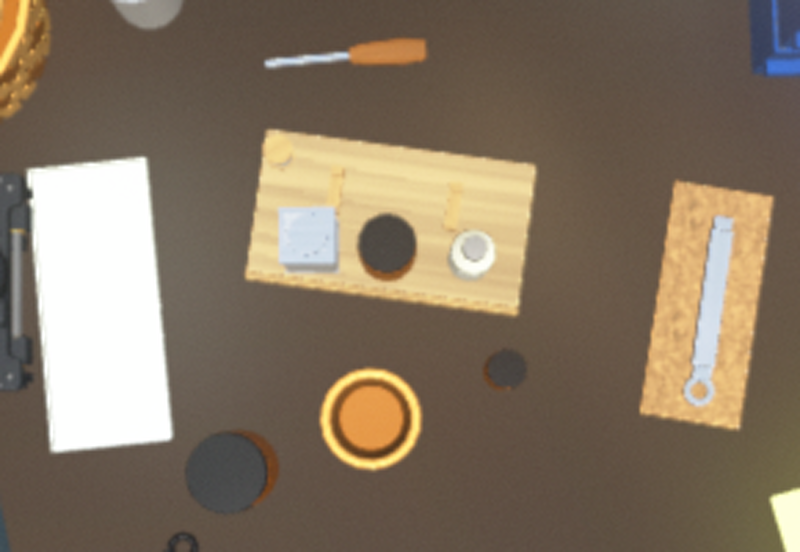

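The tin is at (308,238), the jar at (387,246) and the bottle at (473,249), all within about 3 crop pixels (about 3 mm) of the start. The iron is centred along the mat at (711,303), and the spool, bodkin and basket are unmoved.

```bash
python3 -c "
from plant import bot
print(bot.hand_in())"
```

```text
the job is handed in; nothing more can be done
None
```

I handed in the job at about 39 s: the iron lies lengthwise in the middle of the mat, and the tin, jar and bottle stand upright within about 3 mm of their starting spots. The spool, bodkin and basket look unmoved; no verdict came back.

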